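Release the battery tray by its concealed catch

TASK

The grey power box hides the catch of its battery tray: one of the five look-alike panels along its flat top sits a hair lower than its neighbours and gives when pressed. Feel along the panels with the fingertips, pressing gently, and push the catch in until the battery tray springs out at the front, then let the catch rise again and draw clear. Touch and press only: lift nothing, and leave the things standing and lying around the box as they are.

Things in the scene. Friction and masses are not known exactly. Their poses are not given: they have to be found in the camera images.
- power_box: grey power box with a black battery tray, fixed to the table; 130 (x) by 270 (y) by 70 mm (z). Origin: centre of its underside, on the table; x points to its back, y along its length to its left, z up. Its flat top, z = 70, carries a row of five look-alike grey panels.
- panel_row (a point): middle of the row of five panels, on the box top (box x = y = 0, z = 70 mm; axes as the box). Panel centres at y = -96, -48, 0, 48, 96 mm, each 71 (x) by 47 (y). Four are rigid, flush at z = 70 mm. One, a different one each run, is the catch: same look, face 1.5 mm lower, gives 5 mm down. Shut fingertips fit on one panel; resting also on a neighbour or rim they cannot push it in.
- catch (a joint): how far the concealed catch is pushed in (m): 0 at rest, 0.005 at its stop. Sprung: about 1.2 N starts it, 4.2 N brings it to its stop; it lets the tray go at about 0.003, and rises again by itself when released.
- battery_tray (a joint): how far the battery tray stands out of the lower front (-x face) of the power box (m): 0 shut and latched, 0.035 fully out. Its own spring drives it out when the catch is pushed in, and it stays out; it cannot be pulled while latched. Its black front cover, 256 (y) by 34 mm (z = 8 to 42 mm), is flush with the box front when shut.
- vial_a1: small glass sample vial with white cap and beige content, 23 mm across, 56 tall, standing loose behind the power box. Origin: centre of its underside. A bystander, to be left alone.
- vial_b2: small glass sample vial with black cap and grey-blue content, 23 mm across, 56 tall, standing loose behind the power box. Origin: centre of its underside. A bystander, to be left alone.
- masking_tape: roll of tan masking tape, 104 across, 25 tall, lying loose to the left of the box. Origin: centre of its underside. A bystander, to be left alone.
- marker: white and green marker pen, 135 long along its y, 17 thick, lying loose to the left of the box. Origin: centre of its underside. A bystander, to be left alone.
- mix_cup_a: white mixing cup, 57 across, 48 tall, standing loose to the right of the box. Origin: centre of its underside. A bystander, to be left alone.
- paint_tube_b: white and green paint tube, 136 long along its y, 40 wide, 27 high, lying loose to the right of the box. Origin: centre of its underside. A bystander, to be left alone.
- swab_tub: round clear tub of pink cotton buds, 77 across, 80 tall, standing loose at the near right. Origin: centre of its underside. A bystander, to be left alone.

How it is judged:
On the way:
1. the concealed catch is pushed in, at least 3 mm, by the fingers (value of joint catch above 0.003 m and contact force between the fingers and anything else above 1 N), for 0.05 s.
At the end, for the whole second after the job is handed in: the battery tray stands out at least 28 mm, the catch has risen again to within 1.5 mm of rest, and the bystanders stand still where they were (within 15 mm) (value of joint battery_tray above 0.028 m and value of joint catch below 0.0015 m and linear speed of each of vial_a1, vial_b2, masking_tape, marker, mix_cup_a, paint_tube_b, swab_tub below 0.02 m/s); the robot touches nothing.
It fails at once if a bystander is lifted, carried or pushed more than 15 mm (distance of any of vial_a1, vial_b2, masking_tape, marker, mix_cup_a, paint_tube_b, swab_tub from where it was at the start of the episode above 0.015 m).
It fails at once if a vial, the cup or the tub is knocked over (angle between any of vial_a1, vial_b2, mix_cup_a, swab_tub's own z axis and vertical above 0.5 rad).
It fails at once if anything is leaned on with more than 60 N (contact force between the fingers and anything else above 60 N).
It also fails if it takes over 42 s, if anything falls off the work surface, if the arm or the gripper's body presses on something with over 40 N, if the wrist force passes 120 N, or if a joint passes its speed limit or range.

ROBOT

A 6-joint arm with a two-finger parallel gripper is mounted at the origin on a cart in front of the work surface, level with it; the furniture and walls round the work are solid. World frame = base frame: x ahead of the robot, y to its left, z up, the work surface at z = 0. Lengths are in m, angles in rad, forces in N, time in s.
With the tool pointing down it reaches from about 0.3 to 0.825 m from the base axis. Payload 5.4 kg.
Tool frame: the origin (TCP) lies at the very end of the fingers, on their centre line; the grasp point (between the pads) lies 19 mm behind it; z points along the fingers, y is the line along which they close (so a half turn about z gives the same grasp; the last joint's range is limited). The gripper opens to 92 mm and grips with 3 to 60 N. Pads are 20 mm wide; open, the fingers measure 128 mm over their backs; the gripper's body (75 mm by 189 mm) begins 69 mm behind the grasp point.
Start: joints at [0.894, 0.158, 1.597, -0, 1.386, -0.21], TCP at [0.259, 0.513, 0.215] pointing down, gripper open.
Joint ranges: [-2.91, 2.91], [-0.94, 2.29], [0.18, 2.7], [-1.29, 4.43], [0.17, 2.64], [-3, 3]. Speed limits (rad/s): [2.57, 2.57, 3.14, 3.14, 3.14, 3.14].

INTERFACE

Orientations are given as a rotation vector (axis times angle).
In Python, from workcell import bot gives the robot as it stands. Calls block until the motion is done:
- bot.goto(position, orientation): joint-space move of the TCP to a pose.
- bot.line_to(position, rot=None, max_speed=0.15): straight line of the TCP; rot=None keeps the orientation; max_speed is the mean speed in m/s.
- bot.set_joints(angles): joint-space move.
- bot.set_gripper(opening, newtons=None): opening from 0.0 (shut) to 1.0 (fully open); newtons is the grip in N (None keeps the last); returns when the fingers have stopped.
- bot.hold(seconds).
- bot.inverse_kinematics(position, orientation): joint angles nearest the present ones, or None.
- bot.read_camera(name): name is "side" or "top" or "wrist"; returns a dict with "pixels" (420x560x3 uint8, blue, green, red), "fx", "fy", "cx", "cy" (pixels), "R" (3x3) and "t" (3): a world point X has camera coordinates R X + t. Camera axes: x right, y down, z forward; pixel columns grow to the right and rows downward; lengths in m; the calibration is good to about 2 mm. A picture is of the moment at which its call begins. There is no depth.
A pose or a line that the arm cannot do raises bot.MotionError and nothing moves.
- bot.job_done(): hands the job in; it is judged then, once.
Readings, each from a call of its own:
- bot.current_clock(): time.
- bot.current_joints(): joint angles.
- bot.current_joint_vel(): joint speeds.
- bot.current_effort(): joint torques, N m.
- bot.current_ee_pos(): TCP position.
- bot.current_tool_rot(): TCP orientation.
- bot.current_contact_force(): force on the tool from outside, world axes, zero at the start.
- bot.current_ft_torque(): the same for the moment, N m.
- bot.current_opening(): opening from 0.0 (shut) to 1.0 (fully open).
- bot.current_grip_force(): force on a finger pad.
Only numpy, scipy, OpenCV 4.12 (cv2) and the standard library are available. Lean on these libraries where they do the work, as an engineer would, in place of code of your own. Each camera call takes 0.05 s, during which the arm holds its last target. There are 200 camera calls.

## Working session

There is one attempt and no reset: what is moved stays moved. The work goes in short steps, each a Python script; the robot and the scene stay as the last script left them, time stands still between calls to the robot, and variables do not carry over. Pictures are saved under pics/ and viewed, at most 10 in all, crops included, and the job is handed in when it is done.

```bash
mkdir -p pics
python3 - <<'E'
from workcell import bot
import cv2,numpy as np
for n in ("top","side"):
    c=bot.read_camera(n); cv2.imwrite(f"pics/{n}0.png",c["pixels"])
    print(n,c["fx"],c["fy"],c["cx"],c["cy"],np.round(c["R"],4).tolist(),np.round(c["t"],4).tolist())
print(bot.current_clock(),bot.current_tool_rot())
E
```

```text
top 435.1467899769299 435.1467899769299 279.2749648195856 208.91563152886678 [[-0.0403, -0.9992, 0.0041], [-0.977, 0.0385, -0.2098], [0.2094, -0.0125, -0.9777]] [0.0589, 0.5215, 1.1389]
side 454.40847437207964 454.40847437207964 266.8348136290943 207.38922070548722 [[0.9978, -0.0661, -0.007], [-0.0364, -0.4562, -0.8891], [0.0556, 0.8874, -0.4576]] [-0.4941, 0.1241, 1.4624]
0.1 [-7.26397763e-01 -3.05573117e+00  2.33888465e-03]
```

View pics/top0.png

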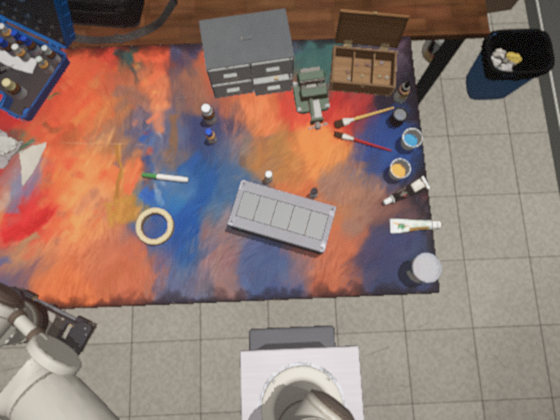

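View pics/side0.png

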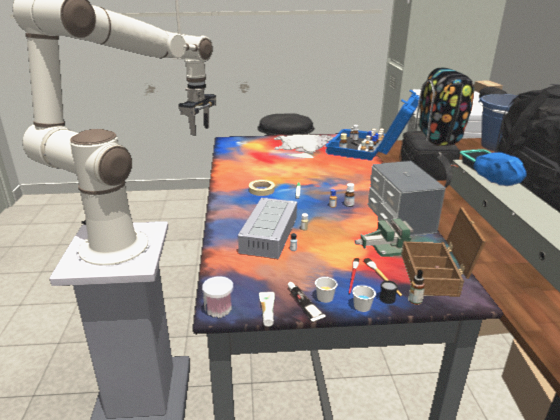

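The top view shows the box around (282,216), with its corners near (240,183), (334,212), (322,251) and (229,222). The vials stand behind it at (268,177) and (313,192). I'll enlarge that area.

Run:
```python
import cv2
a=cv2.imread("pics/top0.png")[165:265,215:348]
cv2.imwrite("pics/c1.png",cv2.resize(a,None,fx=6,fy=6,interpolation=cv2.INTER_CUBIC))
```

```text
(no output)
```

View pics/c1.png

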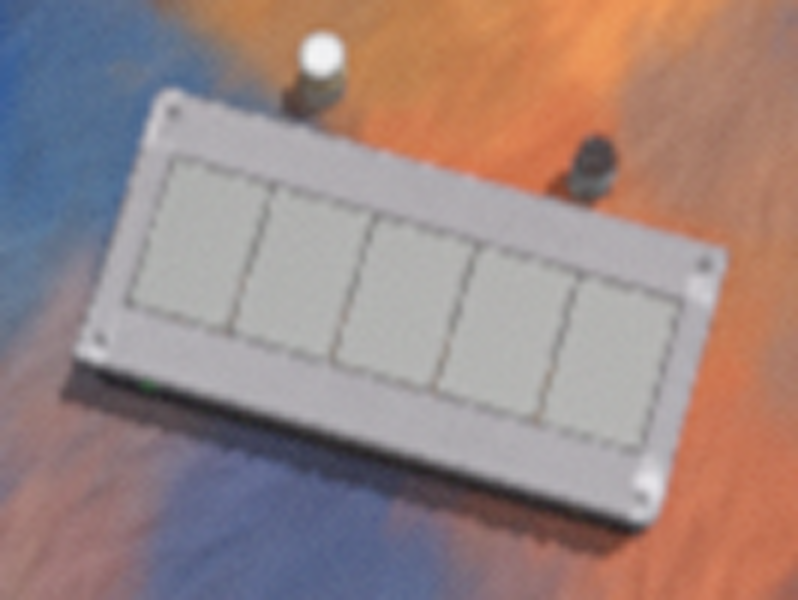

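```bash
cat > h.py <<'E'
from workcell import bot
import numpy as np
from scipy.spatial.transform import Rotation as Ro
from scipy.optimize import least_squares
E
python3 - <<'E'
from h import *
c=bot.read_camera("top")
U=np.array([(170,157),(273,184),(375,215),(477,245),(580,273),(684,298),(127,303),(230,331),(334,360),(436,389),(541,420),(645,450)],float)
U=(U+.5)/6-.5+[215,165]
ys=np.array([119.5,72,24,-24,-72,-119.5])/1e3
B=np.array([(x,y) for x in(.0355,-.0355) for y in ys])
ray=np.c_[(U[:,0]-c["cx"])/c["fx"],(U[:,1]-c["cy"])/c["fy"],np.ones(12)]@c["R"]
o=-c["R"].T@c["t"]
W=(o+ray*((.07-o[2])/ray[:,2])[:,None])[:,:2]
def f(p):
    C,S=np.cos(p[2]),np.sin(p[2]); return (p[:2]+B@np.array([[C,S],[-S,C]])-W).ravel()
s=least_squares(f,[*W.mean(0),0]); print(s.x, np.abs(s.fun).max(), np.linalg.norm(W[0]-W[5]),np.linalg.norm(W[0]-W[6]))
np.save("pose.npy",s.x)
x,y,t=s.x; q=bot.current_joints()
for k in (0,1):
    r=(Ro.from_euler('z',t+np.pi/2+k*np.pi)*Ro.from_euler('x',np.pi)).as_rotvec()
    for b in (.096,-.096):
        p=[x-b*np.sin(t),y+b*np.cos(t),.1]; print(k,b,np.round(p,3),bot.inverse_kinematics(p,r))
print(bot.current_contact_force(),bot.current_clock())
E
```

```text
[ 0.50366813  0.03111922 -0.31771571] 0.0019351594308777698 0.24165593947840264 0.07020672156160022
0 0.096 [0.534 0.122 0.1  ] [ 4.52221940e-03  2.05598738e-01  1.78138344e+00 -4.44089210e-16
  1.15461048e+00  3.22237927e-01]
0 -0.096 [ 0.474 -0.06   0.1  ] [-3.79986404e-01  2.91267636e-02  1.97541812e+00 -4.44089210e-16
  1.13704777e+00 -6.22706970e-02]
1 0.096 [0.534 0.122 0.1  ] [ 4.52221940e-03  2.05598738e-01  1.78138344e+00 -4.44089210e-16
  1.15461048e+00 -2.81935473e+00]
1 -0.096 [ 0.474 -0.06   0.1  ] None
[-0.28843544  1.14851819  0.25078892] 0.15
```

```bash
cat >> h.py <<'E'
def probe(b,down=.0645,lim=7):
    x,y,t=np.load("pose.npy"); p=np.array([x-b*np.sin(t),y+b*np.cos(t),.074])
    R=(Ro.from_euler('z',t+np.pi/2)*Ro.from_euler('x',np.pi)).as_rotvec()
    p0=bot.current_ee_pos()
    if p0[2]>.12: bot.goto([p[0],p[1],.09],R); bot.line_to(p)
    else: bot.line_to([p[0],p[1],.078],R); bot.line_to(p)
    bot.hold(.15); f0=bot.current_contact_force()[2]; log=[]
    for z in np.arange(.0715,down-1e-9,-.0007):
        bot.line_to([p[0],p[1],z],max_speed=.01)
        f=bot.current_contact_force()[2]-f0; a=bot.current_ee_pos()[2]; log.append((round(z*1e3,1),round(a*1e3,2),round(f,1)))
        if f>lim: break
    print(b,log,round(bot.current_clock(),2))
    return log
def up(): 
    p=bot.current_ee_pos(); bot.line_to([p[0],p[1],.078],max_speed=.05)
E
python3 - <<'E'
from h import *
bot.set_gripper(0.0); print(bot.current_clock(),bot.current_opening())
probe(.096); up(); print(bot.current_clock())
E
```

```text
1.5 0.004662773949588614
0.096 [(np.float64(71.5), np.float64(71.49), np.float64(0.6)), (np.float64(70.8), np.float64(70.77), np.float64(0.9)), (np.float64(70.1), np.float64(70.42), np.float64(2.6)), (np.float64(69.4), np.float64(70.38), np.float64(8.4))] 4.86
5.1833
```

Panel +96 is rigid, with contact at 70.4 mm as expected. I'll continue along the row.

Run:
```python
from h import *
for b in (.048,0,-.048,-.096):
    l=probe(b)
    if l[-1][1]<68: break
    up()
print(bot.current_ee_pos())
c=bot.read_camera("top"); import cv2
cv2.imwrite("pics/top1.png",c["pixels"])
```

```text
0.048 [(np.float64(71.5), np.float64(71.39), np.float64(0.5)), (np.float64(70.8), np.float64(70.78), np.float64(0.0)), (np.float64(70.1), np.float64(70.39), np.float64(2.9)), (np.float64(69.4), np.float64(70.37), np.float64(8.4))] 7.2
0 [(np.float64(71.5), np.float64(71.42), np.float64(0.5)), (np.float64(70.8), np.float64(70.75), np.float64(-0.1)), (np.float64(70.1), np.float64(70.38), np.float64(3.5)), (np.float64(69.4), np.float64(70.37), np.float64(8.6))] 9.54
-0.048 [(np.float64(71.5), np.float64(71.4), np.float64(0.7)), (np.float64(70.8), np.float64(70.76), np.float64(1.5)), (np.float64(70.1), np.float64(70.39), np.float64(3.7)), (np.float64(69.4), np.float64(70.36), np.float64(9.5))] 11.88
-0.096 [(np.float64(71.5), np.float64(71.41), np.float64(0.7)), (np.float64(70.8), np.float64(70.74), np.float64(-0.0)), (np.float64(70.1), np.float64(70.03), np.float64(0.9)), (np.float64(69.4), np.float64(69.36), np.float64(0.5)), (np.float64(68.7), np.float64(68.77), np.float64(1.1)), (np.float64(68.0), np.float64(68.12), np.float64(2.6)), (np.float64(67.3), np.float64(67.37), np.float64(2.8)), (np.float64(66.6), np.float64(66.68), np.float64(4.2)), (np.float64(65.9), np.float64(65.94), np.float64(3.0)), (np.float64(65.2), np.float64(65.26), np.float64(3.0)), (np.float64(64.5), np.float64(64.59), np.float64(3.4))] 15.97
[ 0.47384115 -0.06013632  0.06459154]
```

View pics/top1.png

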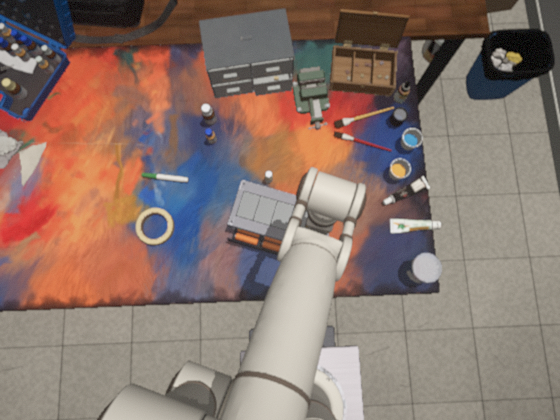

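The catch is panel -96, pushed in about 4.3 mm. The tray now shows in front of the box at (255,240), with its orange batteries. I'll lift clear and check.

Run:
```python
from h import *
import cv2
up(); p=bot.current_ee_pos(); bot.line_to([p[0],p[1],.25]); bot.hold(.5)
bot.set_joints([.894,.158,1.597,0,1.386,-.21])
cv2.imwrite("pics/c2.png",cv2.resize(bot.read_camera("top")["pixels"][140:300,130:450],None,fx=2.5,fy=2.5,interpolation=cv2.INTER_CUBIC))
print(bot.current_clock(),bot.current_contact_force())
```

```text
20.4833 [-0.22908968 -0.37118163 -0.20964368]
```

View pics/c2.png

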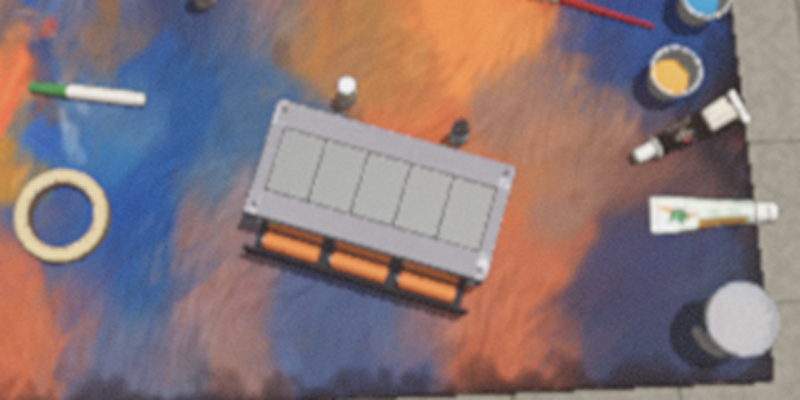

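The tray is fully out, its front edge running from (245,250) to (465,312). The vials at (346,90) and (458,130) and the other bystanders haven't moved, and the arm is clear.

```bash
python3 -c "
from workcell import bot
print(bot.job_done())"
```

```text
the job is handed in; nothing more can be done
None
```

The catch was the panel at y = -96 mm; pressing it in about 4 mm sprang the battery tray out, the arm drew clear without disturbing the bystanders, and the job was handed in after about 20.5 s (no verdict was returned).

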